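Plug the grinder's tool rest into its spring-plunger post holder

ROBOT

A 6-joint arm with a two-finger parallel gripper is mounted at the origin on the work surface. World frame = base frame: x ahead of the robot, y to its left, z up, the work surface at z = 0. Lengths are in m, angles in rad, forces in N, time in s.
With the tool pointing down it reaches from about 0.275 to 0.825 m from the base axis. Payload 5.2 kg.
Tool frame: the origin (TCP) lies between the finger pads; the fingertips stand 11 mm ahead of it and the grasp point (between the pads) lies 8 mm behind it (manip.tips_ahead is the distance from the TCP to the fingertips, in m); z points along the fingers, y is the line along which they close (so a half turn about z gives the same grasp; the last joint's range is limited). The gripper opens to 93 mm and grips with 3 to 60 N. Pads are 15 mm wide; open, the fingers measure 128 mm over their backs; the gripper's body (75 mm by 188 mm) begins 65 mm behind the grasp point.
Start: joints at [1.027, 0.259, 1.535, -0, 1.348, -0.203], TCP at [0.184, 0.518, 0.23] pointing down, gripper open.
Joint ranges: [-3.14, 3.14], [-0.91, 2.08], [0.19, 2.58], [-1.22, 4.36], [0.22, 2.71], [-3.12, 3.12]. Speed limits (rad/s): [2.57, 2.57, 3.14, 3.14, 3.14, 3.14].

INTERFACE

Orientations are given as [roll, pitch, yaw] about the fixed x, y, z axes, in that order (R = Rz(yaw) Ry(pitch) Rx(roll)).
In Python, from cell import manip gives the robot as it stands.
- The arm moves only by the tool drive_tool, never from a script. Its argument "rows" is a list of rows, each a list of 3 entries, a list of its own where there are three numbers: the finger opening in mm, from 0 to 93, then the shift along the tool's x, y, z in mm, then the turn, a rotation vector about the tool's x, y, z in degrees. A call has 1 to 8 rows; each row is the pose to reach, as a shift and turn from the pose commanded when the call began, along the tool's axes at that moment; what a row does not reach only later rows make up. A row lasts 1/10 s, in which the tool goes at most 50 mm and 8.59 degrees, less where a joint would pass 70% of its speed; a pose out of reach is approached as far as the arm can. A call with a gripper value outside its range is refused whole. The fingers move at their own pace and stop on an object; "newtons" is the grip in N (left out, the last holds). Time passes only in rows, so rows that repeat a pose let the fingers close. It gives the time, the measured TCP pose, the force, the opening and the grip force at its end, in the units of the state.
- manip.state(): the state, without advancing time (a new reading comes with each control period).
- manip.capture(name): name is "side" or "top"; returns a dict with "img" (480x640x3 uint8, red, green, blue), "fx", "fy", "cx", "cy" (pixels), "camera_from_world" (4x4, takes a point from world to camera coordinates). Camera axes: x right, y down, z forward; pixel columns grow to the right and rows downward; lengths in m; the calibration is good to about 2 mm. A picture is of the moment at which its call begins. There is no depth.
- manip.sign_off(): hands the job in; it is judged then, once.
The state is a dict: "t": time; "joint_pos": joint angles; "joint_vel": joint speeds; "joint_torque": joint torques, N m; "tool_pos": TCP position; "tcp_rot": TCP orientation; "ft_force": force on the tool from outside, world axes, zero at the start; "wrist_torque": the same for the moment, N m; "width": finger opening in m; "grasp_force": force on a finger pad.
Only numpy, scipy, OpenCV 4.12 (cv2) and the standard library are available. Lean on these libraries where they do the work, as an engineer would, in place of code of your own. Each camera call takes 0.05 s, during which the arm holds its last target. There are 200 camera calls.

TASK

Lift the metal tool rest out of its wooden stand and slide its post down into the grey post holder in front of the grinder, over the side spring plunger, until the foot is home on the seat inside and the plunger has snapped into the post's groove. Leave the rest upright and let go, with its bar parallel to the grinder's spindle. Feel for the seat and press gently, never harder than about 25 newtons, and leave the jar, hinge box, hammer and hard hat where they are.

Things in the scene. Friction and masses are not known exactly. Their poses are not given: they have to be found in the camera images.
- tool_rest: loose T-shaped metal tool rest, 0.3 kg, hanging upright in the stand. Origin: centre of the post's foot; z up the post, x along the bar (either way round is the same). Round post 16 mm in diameter, foot tapered from 6 to 16 mm over its lowest 20 mm, waisted groove centred at z=48 mm. Brass collar 30 mm in diameter at z=97 to 103 mm, by which it hangs on the stand's top
- rest_foot (a point): centre of the underside of the post (the tool rest's origin). The groove above it is 8 mm wide at its mouth, 5 mm at its bottom, where the post is 11 mm thick
- rest_bar (a point): centre of the tool rest's aluminium bar, 132 mm above the foot: 110 mm long (x), 20 mm wide (y), 22 mm tall (z=121 to 143 mm). The place to grip, across its width, from above
- stand: fixed wooden block 100 x 100 mm, 100 mm tall, origin at the centre of its underside; a 20 mm vertical through hole in its middle takes the post (foot 3 mm above the bench)
- grinder: fixed green twin-wheel bench grinder with a grey post holder on a foot plate before one wheel. Origin on the bench under the holder's bore axis, z up the bore, x parallel to the spindle, y towards the wheels. Wheel front 150 mm from the bore axis (+y). The holder is a round tube, 44 mm outside (53 mm at its rim), 106 mm tall; plunger knob 66 mm out in +x, 60 to 90 mm above the bench
- bore_mouth (a point): centre of the holder's mouth on the bore axis, 106 mm above the bench. Bore 18.4 mm in diameter, widened to 21 mm in the top 8 mm. A hard seat inside stops the foot; its height is hand-set and not measured: 12 to 42 mm above the bench, so the foot goes 64 to 94 mm deep and the collar ends 3 to 33 mm above the mouth
- plunger (a joint): side spring plunger, in m: 0 = nose fully in the bore, about 0.003 riding on the post, under 0.0013 again once in the groove. Its nose enters from +x, 48 mm above the seat. Over the foot's taper it resists with 4 to 10 N, then drags with a few N and snaps into the groove as the foot meets the seat
- jar: bystander: glass marmalade jar, 72 mm diameter, 110 mm tall, origin at the centre of its underside.
- hinge_box: bystander: open cardboard box of brass hinges, 110 x 85 x 45 mm, origin at the centre of its underside.
- hammer: bystander: steel lump hammer lying along its x, head 95 mm across at +x, 230 mm long, 42 mm tall, origin under its middle.
- hard_hat: bystander: yellow hard hat, about 225 mm across and 137 mm tall, origin at the centre of its underside.
There are look-alikes about, which are no part of the job. Leave any green look-alike of the tool_rest alone.

How it is judged:
On the way, in this order (a step that is already met when the one before it is completed fails the run):
1. the tool rest is lifted out of the stand (height (world z) of rest_foot above 0.11 m), for 0.1 s.
2. the post is in the holder's bore and pushes the plunger back (horizontal distance between rest_foot and bore_mouth below 0.006 m and z of rest_foot in the frame of grinder below 0.09 m and value of joint plunger above 0.0018 m), for 0.05 s.
At the end, for the whole second after the job is handed in: the tool rest stands released, still and upright (within 0.08 rad) in the holder, its foot within 4 mm of the bore axis and below 44 mm above the bench, with the plunger snapped into the groove (plunger joint under 1.3 mm) and its bar parallel to the spindle within 0.2 rad (horizontal distance between rest_foot and bore_mouth below 0.004 m and z of rest_foot in the frame of grinder below 0.044 m and value of joint plunger below 0.0013 m and angle between tool_rest's own z axis and vertical below 0.08 rad and angle between the x axis of tool_rest and the x axis of grinder, either way round below 0.2 rad and linear speed of tool_rest below 0.01 m/s and contact force between the fingers and tool_rest below 0.1 N); the robot touches nothing.
It fails at once if the tool rest bears on the holder with more than 35 N (a push of some 25 N, plus its weight and the plunger's side forces) (contact force between tool_rest and grinder above 35 N).
It fails at once if a bystander (jar, hinge box, hammer, hard hat) is moved by more than 15 mm (distance of any of jar, hinge_box, hammer, hard_hat from where it was at the start of the episode above 0.015 m).
It also fails if it takes over 48 s, if anything falls off the work surface, if the arm or the gripper's body presses on something with over 40 N, if the wrist force passes 120 N, or if a joint passes its speed limit or range.

## Working session

There is one attempt and no reset: what is moved stays moved. The work goes in short steps, Python scripts to look and compute and a tool call to move; the robot and the scene stay as the last step left them, time stands still between calls to the robot, and variables do not carry over. Pictures are saved under pics/ and viewed, at most 10 in all, crops included, and the job is handed in when it is done.

Besides the shell and the picture viewer there is one more tool, called after ">>>" in YAML: its name, and indented under it one key for each argument. drive_tool: Moves the arm, as the interface text tells. Its arguments: {"type":"object","properties":{"rows":{"type":"array"},"newtons":{"type":"number"}},"required":["rows"]}

```bash
mkdir -p pics; python3 - <<'E'
from cell import manip
import cv2,numpy as np
for n in("side","top"):
    c=manip.capture(n); cv2.imwrite(f"pics/{n}0.png",c["img"][:,:,::-1]); np.savez(f"pics/{n}0.npz",**c)
    print(n,c["fx"],c["cx"],c["cy"],np.linalg.inv(c["camera_from_world"]).round(3).tolist())
print(manip.state())
E
```

```text
side 457.1641452687827 319.05269428133727 234.85049140463445 [[0.674, -0.517, 0.528, 0.028], [-0.738, -0.488, 0.465, -0.605], [0.018, -0.703, -0.711, 0.828], [0.0, 0.0, 0.0, 1.0]]
top 497.61092940715264 317.22704194912995 224.90106332057994 [[-0.001, -0.987, 0.163, 0.371], [-1.0, 0.003, 0.011, -0.138], [-0.011, -0.163, -0.987, 1.111], [0.0, 0.0, 0.0, 1.0]]
{'t': 0.1, 'joint_pos': array([ 1.02720734e+00,  2.59269745e-01,  1.53597239e+00, -5.63605186e-05,
        1.34800712e+00, -2.02813488e-01]), 'joint_vel': array([ 0.00020218, -0.00112473, -0.00285378,  0.00146095, -0.00145043,
        0.00010096]), 'joint_torque': array([ 2.15191743e-03, -4.38208795e+01, -2.84645462e+01,  7.19891349e-02,
        3.62886535e-02, -3.62904962e-05]), 'tool_pos': array([0.1835693 , 0.51795049, 0.22890154]), 'tcp_rot': array([-3.13995894e+00, -2.79861009e-04,  2.80082943e+00]), 'ft_force': array([ 0.50882112, -0.10159848, -0.24011851]), 'wrist_torque': array([-0.01238823,  0.01000656,  0.01019587]), 'grasp_force': 0.0, 'width': 0.09296467724461484}
```

View pics/side0.png

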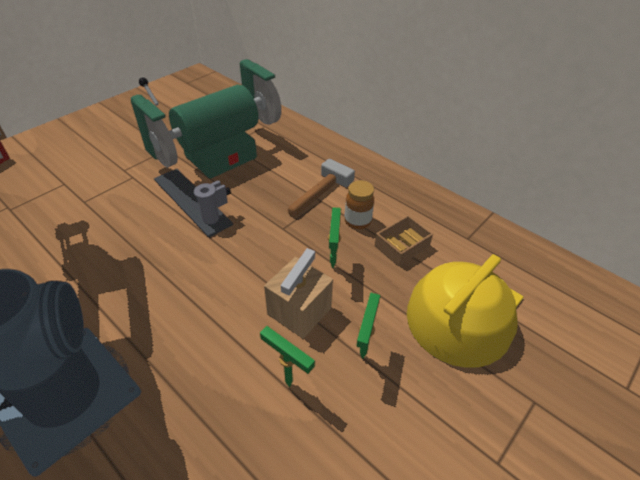

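View pics/top0.png

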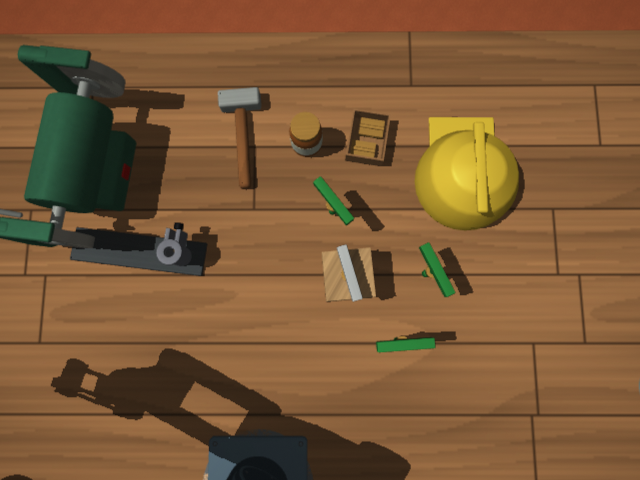

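The scene holds one silver bar, at top (349,273) and side (298,271), sitting on the wooden block. The green look-alikes are at top (333,200), (436,270) and (406,345), and at side (335,235), (369,320) and (288,350). The holder is at top (169,250) and side (208,190). I choose the silver one and will check it, and the holder, in a close crop.

```bash
python3 - <<'E'
import cv2,numpy as np
t=cv2.imread("pics/top0.png");s=cv2.imread("pics/side0.png")
f=lambda im,x,y:cv2.resize(im[y:y+60,x:x+80],(400,300),interpolation=cv2.INTER_CUBIC)
cv2.imwrite("pics/mos.png",np.vstack([np.hstack([f(t,310,242),f(t,130,220)]),np.hstack([f(s,260,245),f(s,165,175)])]))
E
```

```text
(no output)
```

View pics/mos.png

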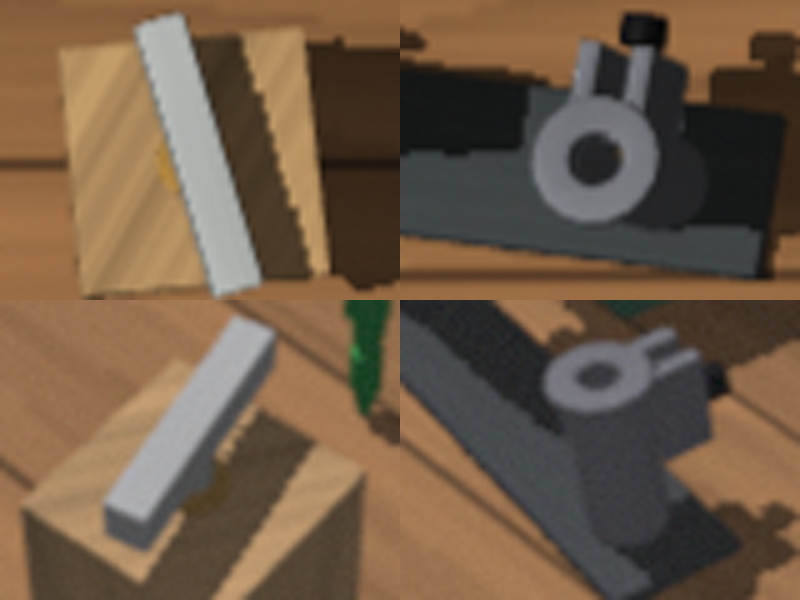

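The crop confirms the silver bar with its brass collar, free-hanging in the stand. The grey holder's ring is clear, and its knob points to image-up. I'll measure both in both views.

```bash
cat > h.py <<'E'
import numpy as np
def ray(n,p,z):
    c=np.load(f"pics/{n}.npz"); M=np.linalg.inv(c["camera_from_world"])
    d=M[:3,:3]@[(p[0]-c["cx"])/c["fx"],(p[1]-c["cy"])/c["fy"],1]; o=M[:3,3]
    return o+d*(z-o[2])/d[2]
def mos(x0,y0,X,Y): return (x0+(X+.5)/5-.5, y0+(Y+.5)/5-.5)
E
python3 - <<'E'
from h import *
R=lambda v:np.round(v*1000,1)
for n,x0,y0,cs in(("top0",310,242,[(137,28),(182,13),(261,284),(217,297)]),("side0",260,245,[(240,16),(276,36),(145,218),(105,203)])):
    P=[ray(n,mos(x0,y0,*c),.146) for c in cs]; m=np.mean(P,0)
    a=(P[0]+P[1]-P[2]-P[3])/2; print(n,"bar",R(m),"len",R(np.linalg.norm(a)),"ang",np.degrees(np.arctan2(a[1],a[0])))
b=ray("top0",mos(130,220,195,159),.106);print(R(b));print(R(ray("side0",mos(165,175,198.5,76),.106)))
k=ray("top0",mos(130,220,243,32),.075);print("knob",R(k),np.degrees(np.arctan2(*(k-b)[1::-1])),np.linalg.norm((k-b)[:2]))
for z,p,q in((.01,(72,260),(203.5,274.5)),(.01,(80,231),(206,242.5))):
    d=ray("top0",p,z)-ray("top0",q,z);print("yaxis ang-90",np.degrees(np.arctan2(d[1],d[0]))-90)
d=ray("side0",(156,178),.01)-ray("side0",(209,233),.01);print("side plate",np.degrees(np.arctan2(d[1],d[0]))-90)
E
```

```text
top0 bar [ 437.3 -189.2  146. ] len 108.3 ang 15.784233143283798
side0 bar [ 439.7 -190.7  146. ] len 107.3 ang 15.272299033608073
[483.7 176.  106. ]
[485.3 175.  106. ]
knob [541.1 167.9  75. ] -8.072539260634864 0.058019165690990214
yaxis ang-90 -6.358644999796553
yaxis ang-90 -5.390536397283057
side plate -6.924641330515868
```

```bash
cat >> h.py <<'E'
from scipy.spatial.transform import Rotation as Ro
def to(pos,yaw):  # mm, deg -> tool shift mm, turn deg, tool kept pointing down
    from cell import manip
    s=manip.state(); R=Ro.from_euler("xyz",s["tcp_rot"])
    T=Ro.from_euler("xyz",[np.pi,0,np.radians(yaw)])
    print("t",round(s["t"],2),"pos",(s["tool_pos"]*1e3).round(1),"rot",np.degrees(s["tcp_rot"]).round(2),"F",s["ft_force"].round(2),"w",round(s["width"]*1e3,1))
    print("shift",R.inv().apply(np.array(pos)-s["tool_pos"]*1e3).round(1),"turn",np.degrees((R.inv()*T).as_rotvec()).round(2))
E
python3 -c "
from h import *
to([438.5,-190,230],195.5)"
```

```text
t 0.1 pos [183.6 518.  228.9] rot [-1.7991e+02 -2.0000e-02  1.6048e+02] F [ 0.51 -0.1  -0.24] w 93.0
shift [-4.769e+02 -5.820e+02 -3.000e-01] turn [ -0.09  -0.04 -35.02]
```

>>> drive_tool:
  rows:
    - [60, [-477, -582, 0], [0, 0, -35]]
    - [60, [-477, -582, 0], [0, 0, -35]]
    - [60, [-477, -582, 0], [0, 0, -35]]
    - [60, [-477, -582, 0], [0, 0, -35]]
    - [60, [-477, -582, 0], [0, 0, -35]]
    - [60, [-477, -582, 0], [0, 0, -35]]
    - [60, [-477, -582, 0], [0, 0, -35]]
    - [60, [-477, -582, 0], [0, 0, -35]]

```text
t: 0.9
tool_pos: [0.3137, 0.1577, 0.2299]
tcp_rot: [-3.142, 0.001, -2.871]
ft_force: [1.2, 0.4, -0.2]
width: 0.0603
grasp_force: 0.0
```

```bash
python3 -c "
from h import *
to([438.5,-190,230],195.5)"
```

```text
t 0.9 pos [313.7 157.7 229.9] rot [-1.8000e+02  3.0000e-02 -1.6448e+02] F [ 1.18  0.38 -0.22] w 60.3
shift [-2.720e+01 -3.684e+02 -1.000e-01] turn [-0.    0.03  0.02]
```

>>> drive_tool:
  rows:
    - [60, [-26, -350, 0], [0, 0, 0]]
    - [60, [-26, -350, 0], [0, 0, 0]]
    - [60, [-26, -350, 0], [0, 0, 0]]
    - [60, [-26, -350, 0], [0, 0, 0]]
    - [60, [-26, -350, 0], [0, 0, 0]]
    - [60, [-26, -350, 0], [0, 0, 0]]
    - [60, [-26, -350, 0], [0, 0, 0]]
    - [60, [-26, -350, 0], [0, 0, 0]]

```text
t: 1.7
tool_pos: [0.4336, -0.1764, 0.2292]
tcp_rot: [-3.14, -0.0, -2.876]
ft_force: [0.3, 0.8, -0.5]
width: 0.0603
grasp_force: 0.0
```

>>> drive_tool:
  rows:
    - [60, [0, 0, 0], [0, 0, 0]]
    - [60, [0, 0, 0], [0, 0, 0]]

```text
t: 1.9
tool_pos: [0.4315, -0.1697, 0.2294]
tcp_rot: [3.14, -0.001, -2.871]
ft_force: [0.3, 0.4, 0.6]
width: 0.0598
grasp_force: 0.0
```

```bash
python3 -c "
from h import *
to([438.5,-190,127],195.5)"
```

```text
t 1.9 pos [ 431.5 -169.7  229.4] rot [ 1.7991e+02 -5.0000e-02 -1.6451e+02] F [0.29 0.38 0.58] w 59.8
shift [ -1.4 -21.6 102.4] turn [ 0.09 -0.05 -0.01]
```

>>> drive_tool:
  rows:
    - [60, [-1.5, -21.5, 20], [0, 0, 0]]
    - [60, [-1.5, -21.5, 50], [0, 0, 0]]
    - [60, [-1.5, -21.5, 80], [0, 0, 0]]
    - [60, [-1.5, -21.5, 95], [0, 0, 0]]
    - [60, [-1.5, -21.5, 102], [0, 0, 0]]
    - [60, [-1.5, -21.5, 102], [0, 0, 0]]
    - [60, [-1.5, -21.5, 102], [0, 0, 0]]

```text
t: 2.6
tool_pos: [0.44, -0.1909, 0.1289]
tcp_rot: [-3.14, 0.001, -2.87]
ft_force: [-0.9, 0.3, 0.2]
width: 0.0601
grasp_force: 0.0
```

```bash
python3 - <<'E'
from h import *
from cell import manip
import cv2
to([438.5,-190,127],195.5)
t=manip.capture("top")["img"][:,:,::-1];s=manip.capture("side")["img"][:,:,::-1]
f=lambda im,x,y:cv2.resize(im[y:y+120,x:x+80],(400,600),interpolation=cv2.INTER_CUBIC)
cv2.imwrite("pics/g1.png",np.hstack([f(t,310,212),f(s,260,215)]))
E
```

```text
t 2.6 pos [ 440.  -190.9  128.9] rot [-1.7993e+02  6.0000e-02 -1.6446e+02] F [-0.85  0.31  0.22] w 60.1
shift [1.2 1.2 1.9] turn [-0.07  0.06  0.04]
```

View pics/g1.png

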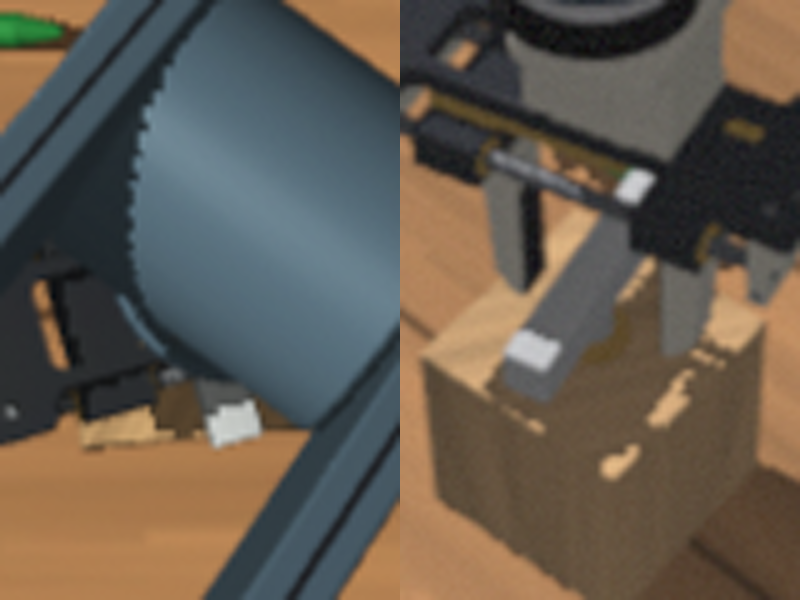

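The fingers straddle the silver bar, left finger at side-crop (515,220) and right finger at (688,300), both clear of the stand top. I'll close now.

>>> drive_tool:
  rows:
    - [40, [1, 1, 1.5], [0, 0, 0]]
    - [15, [1, 1, 1.5], [0, 0, 0]]
    - [15, [1, 1, 1.5], [0, 0, 0]]
    - [15, [1, 1, 1.5], [0, 0, 0]]
    - [15, [1, 1, 1.5], [0, 0, 0]]
    - [15, [1, 1, 1.5], [0, 0, 0]]
  newtons: 40

```text
t: 3.3
tool_pos: [0.4381, -0.1904, 0.1263]
tcp_rot: [3.141, -0.0, -2.872]
ft_force: [-0.6, 1.8, 0.1]
width: 0.0195
grasp_force: 40.0
```

>>> drive_tool:
  rows:
    - [15, [0, 0, -25], [0, 0, 0]]
    - [15, [0, 0, -65], [0, 0, 0]]
    - [15, [0, 0, -105], [0, 0, 0]]
    - [15, [0, 0, -145], [0, 0, 0]]
    - [15, [0, 0, -165], [0, 0, 0]]
    - [15, [0, 0, -170], [0, 0, 0]]
    - [15, [0, 0, -170], [0, 0, 0]]
    - [15, [0, 0, -170], [0, 0, 0]]

```text
t: 4.1
tool_pos: [0.4375, -0.19, 0.2945]
tcp_rot: [3.139, -0.002, -2.872]
ft_force: [-0.3, 0.1, -2.6]
width: 0.0198
grasp_force: 40.0
```

```bash
python3 -c "
from h import *
to([484.5,175.5,296],173.5)"
```

```text
t 4.1 pos [ 437.5 -190.   294.5] rot [ 1.7985e+02 -1.1000e-01 -1.6453e+02] F [-0.33  0.06 -2.58] w 19.8
shift [-142.8  339.8   -0.9] turn [ 0.13 -0.14 21.97]
```

>>> drive_tool:
  rows:
    - [15, [-10, 24, 0], [0, 0, 3]]
    - [15, [-28, 66, 0], [0, 0, 6]]
    - [15, [-46, 109, 0], [0, 0, 9]]
    - [15, [-64, 152, 0], [0, 0, 12]]
    - [15, [-82, 195, 0], [0, 0, 15]]
    - [15, [-100, 238, 0], [0, 0, 18]]
    - [15, [-118, 281, 0], [0, 0, 21]]
    - [15, [-132, 314, 0], [0, 0, 22]]

```text
t: 4.9
tool_pos: [0.4806, 0.1499, 0.2943]
tcp_rot: [-3.141, -0.004, 3.027]
ft_force: [0.1, -0.6, -2.7]
width: 0.0196
grasp_force: 40.0
```

>>> drive_tool:
  rows:
    - [15, [0, 0, 0], [0, 0, 0]]
    - [15, [0, 0, 0], [0, 0, 0]]
    - [15, [0, 0, 0], [0, 0, 0]]

```text
t: 5.2
tool_pos: [0.4812, 0.1464, 0.2952]
tcp_rot: [-3.141, -0.002, 3.027]
ft_force: [0.8, -1.0, -2.1]
width: 0.0191
grasp_force: 40.0
```

```bash
python3 - <<'E'
from h import *
from cell import manip
import cv2
to([484.5,175.5,260],173.5)
o=[]
for n in("side","top"):
    c=manip.capture(n); np.savez(f"pics/{n}2.npz",**c); o.append(c["img"][:,:,::-1])
cv2.imwrite("pics/m2.png",np.hstack([cv2.resize(o[0][80:320,110:270],(400,600),interpolation=cv2.INTER_CUBIC),cv2.resize(o[1][120:360,100:260],(400,600),interpolation=cv2.INTER_CUBIC)]))
E
```

```text
t 5.2 pos [481.2 146.4 295.2] rot [-1.7994e+02 -1.3000e-01  1.7345e+02] F [ 0.78 -1.   -2.15] w 19.1
shift [-0.1 29.4 35.1] turn [-0.06 -0.13 -0.05]
```

View pics/m2.png

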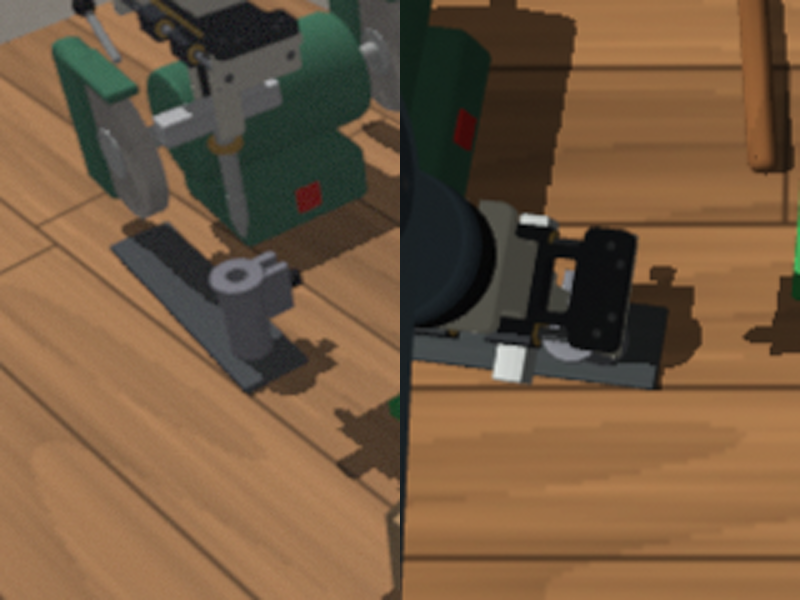

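The post hangs upright, with its foot at side crop (239,233). The holder ring is at (237,276), clear of everything. I'll measure foot against bore.

```bash
python3 - <<'E'
from h import *
R=lambda v:np.round(v*1000,1)
f=lambda X,Y,x0,y0:(x0+(X+.5)/2.5-.5,y0+(Y+.5)/2.5-.5)
print("foot side",R(ray("side2",f(239,235,110,80),.172)))
print("post@collar side",R(ray("side2",f(225.5,152,110,80),.269)))
print("bore side",R(ray("side2",f(236,275,110,80),.106)))
# bar top ends, z=.315
for n,ps,o in(("side2",[(155,121),(190,105),(279,81),(281,98)],(110,80)),):
    for p in ps: print(n,R(ray(n,f(*p,*o),.315)))
for p in [(521,216),(549,216),(497,345),(531,348)]: print("top",R(ray("top2",f(p[0]-400,p[1],100,120),.315)))
E
```

```text
foot side [480.8 148.4 172. ]
post@collar side [477.2 137.4 269. ]
bore side [485.2 175.7 106. ]
side2 [428. 153. 315.]
side2 [462.1 152.6 315. ]
side2 [537.1 129.8 315. ]
side2 [521.  107.4 315. ]
top [534.9 148.  315. ]
top [534.8 129.6 315. ]
top [450.2 159.  315. ]
top [448.2 136.9 315. ]
```

```bash
python3 - <<'E'
from h import *
import cv2
c=np.load("pics/side2.npz");M=c["camera_from_world"];im=c["img"][:,:,::-1]
x0,y0=170,110
o=cv2.resize(im[y0:y0+100,x0:x0+80],(480,600),interpolation=cv2.INTER_CUBIC)
for z in(.172,.192,.22,.269,.275,.315):
    p=M@[.4812,.1464,z,1];u=c["fx"]*p[0]/p[2]+c["cx"];v=c["fy"]*p[1]/p[2]+c["cy"]
    X,Y=(u-x0+.5)*6-.5,(v-y0+.5)*6-.5;print(z,round(X),round(Y));cv2.circle(o,(round(X),round(Y)),3,(0,0,255),1)
cv2.imwrite("pics/z2.png",o)
E
```

```text
0.172 218 386
0.192 210 344
0.22 198 284
0.269 176 171
0.275 173 157
0.315 153 58
```

View pics/z2.png

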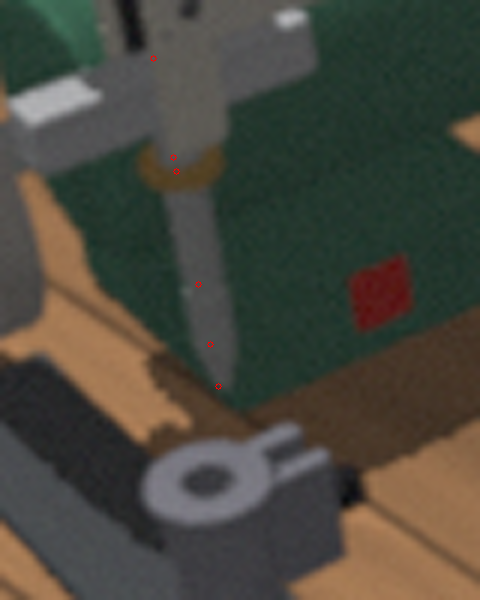

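The post is close to the predicted axis: foot at crop (220,388) against a predicted (218,386). Vertical is within about 0.01 rad. I'll aim the TCP at (484.3, 176.0).

```bash
python3 -c "
from h import *
to([484.3,176,238],173.5)"
```

```text
t 5.3 pos [481.5 146.  295.8] rot [-1.7997e+02 -6.0000e-02  1.7338e+02] F [ 0.22 -0.49 -2.11] w 20.0
shift [ 0.6 30.1 57.8] turn [-0.03 -0.06 -0.12]
```

>>> drive_tool:
  rows:
    - [15, [0.3, 10, 0], [0, 0, 0]]
    - [15, [0.5, 22, 0], [0, 0, 0]]
    - [15, [0.5, 30, 10], [0, 0, 0]]
    - [15, [0.5, 30, 30], [0, 0, 0]]
    - [15, [0.5, 30, 50], [0, 0, 0]]
    - [15, [0.5, 30, 57], [0, 0, 0]]
    - [15, [0.5, 30, 57], [0, 0, 0]]
    - [15, [0.5, 30, 57], [0, 0, 0]]

```text
t: 6.1
tool_pos: [0.4849, 0.1774, 0.2398]
tcp_rot: [3.141, 0.001, 3.028]
ft_force: [-0.3, 0.4, -2.3]
width: 0.0199
grasp_force: 40.0
```

```bash
python3 - <<'E'
from h import *
from cell import manip
import cv2
to([484.3,176,238],173.5)
c=manip.capture("side");np.savez("pics/side3.npz",**c);im=c["img"][:,:,::-1]
to([484.3,176,238],173.5)
x0,y0=165,120
cv2.imwrite("pics/z3.png",cv2.resize(im[y0:y0+90,x0:x0+90],(600,600),interpolation=cv2.INTER_CUBIC))
E
```

```text
t 6.1 pos [484.9 177.4 239.8] rot [1.7999e+02 4.0000e-02 1.7349e+02] F [-0.29  0.43 -2.33] w 19.9
shift [ 0.5 -1.5  1.8] turn [ 0.01  0.04 -0.01]
t 6.15 pos [485.2 177.4 240.2] rot [1.7998e+02 9.0000e-02 1.7348e+02] F [-0.08  0.29 -2.36] w 19.7
shift [ 0.7 -1.5  2.2] turn [ 0.02  0.09 -0.02]
```

View pics/z3.png

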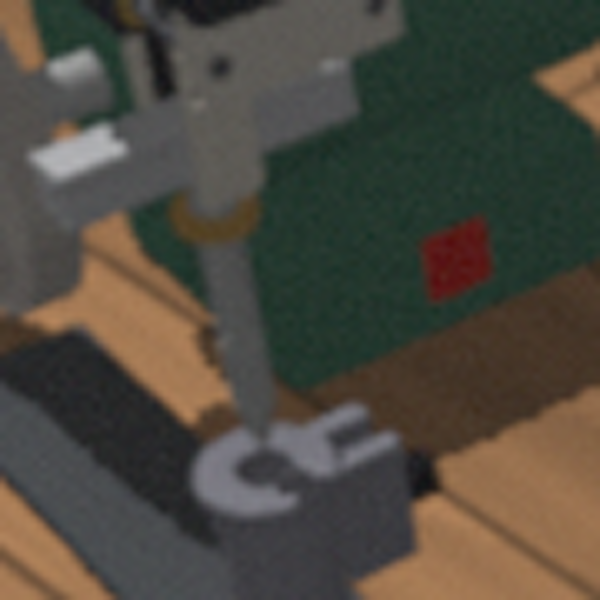

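The foot is at crop (260,436) and the mouth centre at (264,468). The foot sits about 1–2 mm on the far side, which matches the TCP's overshoot. I'll correct that and enter the mouth slowly.

>>> drive_tool:
  rows:
    - [15, [0.6, -1.6, 0], [0, 0, 0]]
    - [15, [0.6, -1.6, 2], [0, 0, 0]]
    - [15, [0.6, -1.6, 6], [0, 0, 0]]
    - [15, [0.6, -1.6, 10], [0, 0, 0]]
    - [15, [0.6, -1.6, 14], [0, 0, 0]]
    - [15, [0.6, -1.6, 18], [0, 0, 0]]
    - [15, [0.6, -1.6, 22], [0, 0, 0]]
    - [15, [0.6, -1.6, 22], [0, 0, 0]]

```text
t: 6.95
tool_pos: [0.4834, 0.1756, 0.2165]
tcp_rot: [-3.141, -0.001, 3.028]
ft_force: [0.3, -0.6, -3.0]
width: 0.0197
grasp_force: 40.0
```

>>> drive_tool:
  rows:
    - [15, [0, 0, 2], [0, 0, 0]]
    - [15, [0, 0, 4], [0, 0, 0]]
    - [15, [0, 0, 6], [0, 0, 0]]
    - [15, [0, 0, 8], [0, 0, 0]]
    - [15, [0, 0, 8], [0, 0, 0]]

```text
t: 7.45
tool_pos: [0.4836, 0.1756, 0.209]
tcp_rot: [-3.141, -0.0, 3.028]
ft_force: [0.3, 0.0, -3.1]
width: 0.0198
grasp_force: 40.0
```

>>> drive_tool:
  rows:
    - [15, [0, 0, 2], [0, 0, 0]]
    - [15, [0, 0, 4], [0, 0, 0]]
    - [15, [0, 0, 6], [0, 0, 0]]
    - [15, [0, 0, 8], [0, 0, 0]]
    - [15, [0, 0, 8], [0, 0, 0]]

```text
t: 7.95
tool_pos: [0.4836, 0.1756, 0.201]
tcp_rot: [-3.141, -0.001, 3.028]
ft_force: [0.2, 0.9, -2.3]
width: 0.0198
grasp_force: 40.0
```

>>> drive_tool:
  rows:
    - [15, [0, 0, 2], [0, 0, 0]]
    - [15, [0, 0, 4], [0, 0, 0]]
    - [15, [0, 0, 6], [0, 0, 0]]
    - [15, [0, 0, 6], [0, 0, 0]]

```text
t: 8.35
tool_pos: [0.4836, 0.1756, 0.195]
tcp_rot: [-3.141, -0.001, 3.028]
ft_force: [-0.3, 0.1, -2.7]
width: 0.0195
grasp_force: 40.0
```

>>> drive_tool:
  rows:
    - [15, [0, 0, 2], [0, 0, 0]]
    - [15, [0, 0, 4], [0, 0, 0]]
    - [15, [0, 0, 6], [0, 0, 0]]
    - [15, [0, 0, 6], [0, 0, 0]]

```text
t: 8.75
tool_pos: [0.4832, 0.1756, 0.1888]
tcp_rot: [-3.141, -0.002, 3.028]
ft_force: [-2.2, -0.1, -2.2]
width: 0.0197
grasp_force: 40.0
```

>>> drive_tool:
  rows:
    - [15, [0, 0, 1.5], [0, 0, 0]]
    - [15, [0, 0, 3], [0, 0, 0]]
    - [15, [0, 0, 4], [0, 0, 0]]
    - [15, [0, 0, 4], [0, 0, 0]]

```text
t: 9.15
tool_pos: [0.4833, 0.1756, 0.1851]
tcp_rot: [-3.141, -0.001, 3.028]
ft_force: [-3.1, 0.9, -1.9]
width: 0.0195
grasp_force: 40.0
```

>>> drive_tool:
  rows:
    - [15, [0, 0, 1.5], [0, 0, 0]]
    - [15, [0, 0, 3], [0, 0, 0]]
    - [15, [0, 0, 4], [0, 0, 0]]
    - [15, [0, 0, 4], [0, 0, 0]]

```text
t: 9.55
tool_pos: [0.4837, 0.1757, 0.1812]
tcp_rot: [3.142, -0.0, 3.028]
ft_force: [-2.2, 0.2, 0.1]
width: 0.0193
grasp_force: 40.0
```

>>> drive_tool:
  rows:
    - [15, [0, 0, 1.5], [0, 0, 0]]
    - [15, [0, 0, 3], [0, 0, 0]]
    - [15, [0, 0, 4], [0, 0, 0]]
    - [15, [0, 0, 4], [0, 0, 0]]

```text
t: 9.95
tool_pos: [0.4837, 0.1759, 0.177]
tcp_rot: [3.141, -0.0, 3.028]
ft_force: [-1.7, 0.5, -3.0]
width: 0.0199
grasp_force: 40.0
```

>>> drive_tool:
  rows:
    - [15, [0, 0, 1.5], [0, 0, 0]]
    - [15, [0, 0, 3], [0, 0, 0]]
    - [15, [0, 0, 4], [0, 0, 0]]
    - [15, [0, 0, 4], [0, 0, 0]]

```text
t: 10.35
tool_pos: [0.4838, 0.1758, 0.1732]
tcp_rot: [3.141, 0.0, 3.028]
ft_force: [-1.7, 2.6, -0.2]
width: 0.0199
grasp_force: 40.0
```

>>> drive_tool:
  rows:
    - [15, [0, 0, 1.5], [0, 0, 0]]
    - [15, [0, 0, 3], [0, 0, 0]]
    - [15, [0, 0, 4], [0, 0, 0]]
    - [15, [0, 0, 4], [0, 0, 0]]

```text
t: 10.75
tool_pos: [0.4838, 0.1757, 0.1691]
tcp_rot: [3.141, -0.0, 3.028]
ft_force: [-2.0, 2.0, 0.1]
width: 0.0198
grasp_force: 40.0
```

>>> drive_tool:
  rows:
    - [15, [0, 0, 1], [0, 0, 0]]
    - [15, [0, 0, 2], [0, 0, 0]]
    - [15, [0, 0, 2.5], [0, 0, 0]]

```text
t: 11.05
tool_pos: [0.4838, 0.1757, 0.1668]
tcp_rot: [3.141, 0.0, 3.028]
ft_force: [-3.8, 2.2, 3.0]
width: 0.0199
grasp_force: 40.0
```

>>> drive_tool:
  rows:
    - [15, [0, 0, 1], [0, 0, 0]]
    - [15, [0, 0, 2], [0, 0, 0]]

```text
t: 11.25
tool_pos: [0.4839, 0.1757, 0.1649]
tcp_rot: [3.141, 0.0, 3.028]
ft_force: [-2.9, 2.7, 3.0]
width: 0.0197
grasp_force: 40.0
```

>>> drive_tool:
  rows:
    - [15, [0, 0, 1], [0, 0, 0]]
    - [15, [0, 0, 2], [0, 0, 0]]

```text
t: 11.45
tool_pos: [0.4838, 0.1757, 0.1628]
tcp_rot: [3.142, 0.0, 3.028]
ft_force: [-1.7, 3.2, 3.1]
width: 0.0197
grasp_force: 40.0
```

>>> drive_tool:
  rows:
    - [15, [0, 0, 1], [0, 0, 0]]
    - [15, [0, 0, 2], [0, 0, 0]]
    - [15, [0, 0, 3], [0, 0, 0]]

```text
t: 11.75
tool_pos: [0.4838, 0.1756, 0.1597]
tcp_rot: [3.142, -0.0, 3.028]
ft_force: [-2.2, 3.2, 3.0]
width: 0.0195
grasp_force: 40.0
```

>>> drive_tool:
  rows:
    - [15, [0, 0, 1], [0, 0, 0]]
    - [15, [0, 0, 2], [0, 0, 0]]
    - [15, [0, 0, 3], [0, 0, 0]]

```text
t: 12.05
tool_pos: [0.4838, 0.1756, 0.1568]
tcp_rot: [3.142, -0.0, 3.028]
ft_force: [-4.0, 3.7, 3.3]
width: 0.0201
grasp_force: 40.0
```

>>> drive_tool:
  rows:
    - [15, [0, 0, 1], [0, 0, 0]]
    - [15, [0, 0, 2], [0, 0, 0]]
    - [15, [0, 0, 2.5], [0, 0, 0]]

```text
t: 12.35
tool_pos: [0.4837, 0.1756, 0.1542]
tcp_rot: [-3.142, -0.0, 3.028]
ft_force: [-2.8, 3.0, 3.8]
width: 0.0196
grasp_force: 40.0
```

>>> drive_tool:
  rows:
    - [15, [0, 0, 1], [0, 0, 0]]
    - [15, [0, 0, 2], [0, 0, 0]]
    - [15, [0, 0, 2.5], [0, 0, 0]]

```text
t: 12.65
tool_pos: [0.4837, 0.1756, 0.1517]
tcp_rot: [-3.142, -0.0, 3.028]
ft_force: [-2.9, 3.1, 1.8]
width: 0.0201
grasp_force: 40.0
```

>>> drive_tool:
  rows:
    - [15, [0, 0, 1], [0, 0, 0]]
    - [15, [0, 0, 2], [0, 0, 0]]
    - [15, [0, 0, 2.5], [0, 0, 0]]

```text
t: 12.95
tool_pos: [0.4837, 0.1756, 0.1492]
tcp_rot: [-3.142, -0.0, 3.028]
ft_force: [-3.4, 2.8, 3.3]
width: 0.0195
grasp_force: 40.0
```

>>> drive_tool:
  rows:
    - [15, [0, 0, 1], [0, 0, 0]]
    - [15, [0, 0, 2], [0, 0, 0]]

```text
t: 13.15
tool_pos: [0.4836, 0.1756, 0.1467]
tcp_rot: [-3.141, -0.001, 3.028]
ft_force: [-0.4, 3.1, -5.3]
width: 0.0197
grasp_force: 40.0
```

The plunger is starting to pull the post down as it enters the groove. I'll use small steps to reach the seat.

>>> drive_tool:
  rows:
    - [15, [0, 0, 0.5], [0, 0, 0]]
    - [15, [0, 0, 1], [0, 0, 0]]

```text
t: 13.35
tool_pos: [0.4838, 0.1754, 0.1461]
tcp_rot: [-3.141, -0.0, 3.028]
ft_force: [-2.0, 1.5, 0.3]
width: 0.02
grasp_force: 40.0
```

>>> drive_tool:
  rows:
    - [15, [0, 0, 0.5], [0, 0, 0]]
    - [15, [0, 0, 0.5], [0, 0, 0]]

```text
t: 13.55
tool_pos: [0.4838, 0.1754, 0.1458]
tcp_rot: [-3.141, 0.0, 3.028]
ft_force: [-1.7, 1.4, -1.7]
width: 0.0194
grasp_force: 40.0
```

>>> drive_tool:
  rows:
    - [15, [0, 0, 0.5], [0, 0, 0]]
    - [15, [0, 0, 1], [0, 0, 0]]
    - [15, [0, 0, 1], [0, 0, 0]]

```text
t: 13.85
tool_pos: [0.4839, 0.1755, 0.1451]
tcp_rot: [-3.141, 0.0, 3.028]
ft_force: [-2.7, 1.1, 2.6]
width: 0.0198
grasp_force: 40.0
```

>>> drive_tool:
  rows:
    - [15, [0, 0, 0.5], [0, 0, 0]]
    - [15, [0, 0, 1], [0, 0, 0]]
    - [15, [0, 0, 1], [0, 0, 0]]

```text
t: 14.15
tool_pos: [0.4842, 0.1755, 0.145]
tcp_rot: [-3.142, 0.001, 3.028]
ft_force: [-3.4, 0.9, 9.3]
width: 0.0197
grasp_force: 40.0
```

>>> drive_tool:
  rows:
    - [15, [0, 0, 0.4], [0, 0, 0]]
    - [15, [0, 0, 0.8], [0, 0, 0]]
    - [15, [0, 0, 0.8], [0, 0, 0]]

```text
t: 14.45
tool_pos: [0.4847, 0.1755, 0.1448]
tcp_rot: [3.141, 0.003, 3.028]
ft_force: [-4.1, -0.2, 12.8]
width: 0.0199
grasp_force: 40.0
```

Motion stopped at about 0.145 with the force rising, so the foot is on the seat. I'll relieve the press, release and retreat.

>>> drive_tool:
  rows:
    - [15, [0, 0, -1.5], [0, 0, 0]]
    - [15, [0, 0, -1.7], [0, 0, 0]]
    - [30, [0, 0, -1.7], [0, 0, 0]]
    - [50, [0, 0, -1.7], [0, 0, 0]]
    - [50, [0, 0, -1.7], [0, 0, 0]]
    - [50, [0, 0, -1.7], [0, 0, 0]]

```text
t: 15.05
tool_pos: [0.484, 0.1755, 0.1446]
tcp_rot: [-3.141, 0.0, 3.028]
ft_force: [0.3, -0.3, 0.1]
width: 0.047
grasp_force: 0.0
```

>>> drive_tool:
  rows:
    - [50, [0, 0, -10], [0, 0, 0]]
    - [50, [0, 0, -40], [0, 0, 0]]
    - [50, [0, 0, -80], [0, 0, 0]]
    - [50, [0, 0, -120], [0, 0, 0]]
    - [50, [0, -40, -130], [0, 0, 0]]
    - [50, [0, -80, -130], [0, 0, 0]]
    - [50, [0, -120, -130], [0, 0, 0]]
    - [50, [0, -150, -130], [0, 0, 0]]

```text
t: 15.85
tool_pos: [0.4664, 0.0247, 0.2758]
tcp_rot: [-3.141, 0.002, 3.027]
ft_force: [0.1, 0.2, 0.7]
width: 0.0495
grasp_force: 0.0
```

>>> drive_tool:
  rows:
    - [50, [0, -30, 0], [0, 0, 0]]
    - [50, [0, -60, 0], [0, 0, 0]]
    - [50, [0, -60, 0], [0, 0, 0]]
    - [50, [0, -60, 0], [0, 0, 0]]

```text
t: 16.25
tool_pos: [0.46, -0.0333, 0.2753]
tcp_rot: [3.141, 0.001, 3.026]
ft_force: [-1.2, -0.0, -0.1]
width: 0.0502
grasp_force: 0.0
```

```bash
python3 - <<'E'
from h import *
from cell import manip
import cv2
o=[]
for n in("side","top"):
    c=manip.capture(n); np.savez(f"pics/{n}4.npz",**c); o.append(c["img"][:,:,::-1])
s=manip.state();print(s["t"],s["tool_pos"],s["joint_vel"].round(3))
cv2.imwrite("pics/end.png",np.hstack([cv2.resize(o[0][110:260,150:250],(400,600),interpolation=cv2.INTER_CUBIC),cv2.resize(o[1][175:325,115:215],(400,600),interpolation=cv2.INTER_CUBIC)]))
E
```

```text
16.35 [ 0.45999687 -0.03225276  0.27510014] [ 0.014  0.003  0.003 -0.004 -0.001 -0.003]
```

View pics/end.png

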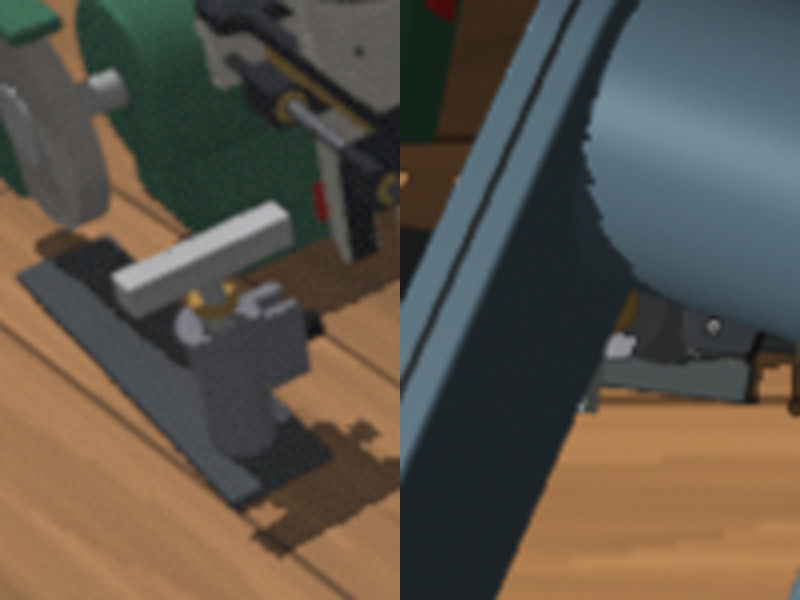

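The rest stands upright in the holder, with the collar at (213,298) just above the mouth and the arm clear. I'll check the bar angle, then sign off.

```bash
python3 - <<'E'
from h import *
f=lambda X,Y:(150+(X+.5)/4-.5,110+(Y+.5)/4-.5)
P=[ray("side4",f(*p),.1646) for p in((113,272),(122,292),(291,219),(275,203))]
a=(P[2]+P[3]-P[0]-P[1])/2;print(np.degrees(np.arctan2(a[1],a[0])),np.linalg.norm(a),np.mean(P,0))
ok=abs(np.degrees(np.arctan2(a[1],a[0]))+6.5)<8
if ok:
    from cell import manip; print(manip.sign_off())
E
```

```text
-7.849474320343958 0.10938735018253953 [0.48395366 0.17370409 0.1646    ]
the job is handed in; nothing more can be done
None
```

The tool rest is seated in the grinder's post holder, upright and released, with its bar about 1° off parallel to the spindle; the snap was judged from the wrist force (a pull down, then a firm stop), with about 15 N of final press, and I handed the job in at about 16 s with no verdict returned.

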